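# Present a notched glass plate to the overhead camera, back first, then label up

## Task

Take the glass plate with the notched corner out of the rack, leaving the spare plate and the things around alone, and hold it about 20 cm above the photo mat, centred over it, for the camera overhead. First show its plain back: lean it over so that the back faces upward at about 45 degrees or flatter, and keep it still there for a second; then turn the plate so that the label faces upward in the same way, with the plate lying along the mat and its frosted end (the end with the notch) towards the mat's raised bar. Finish while still holding it there, without putting it down or letting go.

Things in the scene. Friction and masses are not known exactly. Their poses are not given: they have to be found in the camera images.
- plate: Notched glass plate, 110 x 70 x 6 mm, about 0.11 kg, standing on a long edge in one of the rack's slots. Origin: middle of its lower long edge. x: along its length to the frosted end; y: out of the label face (-y: out of the plain back); z: up to the top long edge, 70 mm above the origin. Seen upright with the label towards you, the notch is at the upper left.
- plate_center (a point): Centre of the notched plate, 35 mm above its origin; axes as the plate's.
- plate_frosted_end (a point): Middle of the notched plate's short edge at the frosted end, 55 mm from its centre along x; axes as the plate's. The last 32 mm at this end are paler (frosted); its top corner (as it stands in the rack) is cut out by a 14 x 14 mm square notch; a 24 x 40 mm paper label is on the frosted part of the label face only.
- spare: The spare glass plate in the other slot: same size and paler end, but all four corners square and no label. Origin: middle of its lower long edge. Stays where it is.
- rack: Fixed grey rack, 134 (x) x 150 (y) x 28 mm, the same from both ends, turned any way round. Origin: centre of its underside. Two slots along x, at y = -40 and +40 mm; the plates stand on the slot floor, 12 mm above the worktop, between rails up to 28 mm, with 0.8 mm play on each face, so 54 mm of each plate stands free. Either slot may hold the notched plate.
- mat: Fixed black photo mat lying flat, 180 (x) x 120 (y) x 4 mm, with white corner marks and an aluminium bar 10 x 100 mm, 14 mm high, across one end. Origin: centre of its underside. x: along its length towards the end with the bar (bar centre at x = 80 mm), on the robot's right.
- cup_plastic: Bystander: empty clear plastic beaker, 61 mm wide, 88 mm high, origin at the centre of its underside.
- beaker: Bystander: small clear beaker, 56 mm wide, 76 mm high, origin at the centre of its underside.
- drop_bottle: Bystander: small brown dropper bottle, 30 mm wide, 78 mm high, origin at the centre of its underside.
Not all that is in view belongs to the job. What is shaped like the plate but brown or pink is not meant.

How it is judged:
By the outcome, as a careful person would: the job done as asked, in the order asked, and still so for the second after the job is handed in, while the arm keeps its last pose, push and grip.
It also fails if it takes over 58 s, if anything falls off the work surface, if the arm or the gripper's body presses on something with over 40 N, if the wrist force passes 120 N, or if a joint passes its speed limit or range.

## Robot

A 6-joint arm with a two-finger parallel gripper is mounted at the origin on a cart in front of the work surface, level with it; the furniture and walls round the work are solid. World frame = base frame: x ahead of the robot, y to its left, z up, the work surface at z = 0. Lengths are in m, angles in rad, forces in N, time in s.
With the tool pointing down it reaches from about 0.2 to 0.875 m from the base axis. Payload 3.4 kg.
Tool frame: the origin (TCP) lies between the finger pads; the fingertips stand 25 mm ahead of it and the grasp point (between the pads) lies 6 mm ahead of it (r.nose_length is the z of the fingertips in the tool frame, in m); z points along the fingers, x is the direction in which the jaws open and shut, and the axes are right-handed (so a half turn about z gives the same grasp; the last joint's range is limited). The gripper opens to 94 mm and grips with 3 to 60 N. Pads are 16 mm wide; open, the fingers measure 119 mm over their backs; the gripper's body (75 mm by 177 mm) begins 78 mm behind the grasp point.
Start: joints at [1.027, 0.276, 1.505, -0, 1.361, -0.121], TCP at [0.236, 0.524, 0.23] pointing down, gripper open.
Joint ranges: [-2.89, 2.89], [-0.75, 2.08], [0.22, 2.7], [-1.18, 4.32], [0.11, 2.71], [-2.7, 2.7]. Speed limits (rad/s): [2.57, 2.57, 3.14, 3.14, 3.14, 3.14].

## Interface

Orientations are given as a unit quaternion [w, x, y, z].
In Python, from plant import r, gripper_to, inverse_kinematics, vision, models, telemetry gives the robot as it stands. Calls block until the motion is done:
- r.move_to(position, orientation): joint-space move of the TCP to a pose.
- r.move_l(position, rot=None, vel=0.15, guard=None): straight line of the TCP; rot=None keeps the orientation; vel is the mean speed in m/s. With guard (N) it stops when the force on the tool has changed by that much, and returns True; else False.
- r.movej(angles): joint-space move.
- gripper_to(opening, f_grip=None): finger opening in m; f_grip is the grip in N (None keeps the last); returns when the fingers have stopped.
- r.hold(seconds).
- inverse_kinematics(position, orientation): joint angles nearest the present ones, or None.
- vision.snapshot(name): name is "side" or "top" or "wrist"; returns the picture (400x640x3 uint8, red, green, blue); there is no depth.
- vision.get_calibration(name): a dict with "fx", "fy", "cx", "cy" (pixels), "position" and "orientation" of the camera in the world. Camera axes: x right, y down, z forward; pixel columns grow to the right and rows downward; lengths in m; the calibration is good to about 2 mm. A picture is of the moment at which its call begins: read the wrist's pose just before it. get_calibration takes no time and is no camera call; for the wrist camera it gives the pose at the moment of the call.
A pose or a line that the arm cannot do raises r.PlanningError and nothing moves.
- r.sign_off(): hands the job in, once; it reports no verdict.
Trained networks look in the newest picture that a camera, given by its name, has taken for a name from the list of things; names that differ only in an ending like _2 or _b are one class to them, and where a whole thing is asked for, a point or a joint stands for the part that bears it (a point fixed in the world has none). Each returns a list of dicts, best first, with "score" (0 to 1); they miss things now and then, are a little off and sometimes report something else, mostly with a low value. They report only what shows in the picture. A call takes as long as a camera call. They do not tell look-alikes from the thing itself.
- models.boxes_of(thing, camera): "at" ([x, y, z] in m, in world coordinates, good to about 4 mm: the middle of the surface that is visible of it).
- models.regions_of(thing, camera): "pixels" (400x640 bool, what is visible of it).
- models.mark_of(thing, camera): "at" ([x, y, z] in m, in world coordinates, good to about 4 mm: a listed point, or the origin of a listed thing).
Readings, each from a call of its own:
- telemetry.current_t(): time.
- telemetry.current_joints(): joint angles.
- telemetry.current_dq(): joint speeds.
- telemetry.current_joint_efforts(): joint torques, N m.
- telemetry.current_ee_pos(): TCP position.
- telemetry.current_tool_rot(): TCP orientation.
- telemetry.current_wrist_force(): force on the tool from outside, world axes, zero at the start.
- telemetry.current_torque(): the same for the moment, N m.
- telemetry.current_opening(): finger opening in m.
Only numpy, scipy, OpenCV 4.12 (cv2) and the standard library are available. Lean on these libraries where they do the work, as an engineer would, in place of code of your own. Each camera call takes 0.05 s, during which the arm holds its last target.

## Working session

There is one attempt and no reset: what is moved stays moved. The work goes in short steps, each a Python script; the robot and the scene stay as the last script left them, time stands still between calls to the robot, and variables do not carry over. Pictures are saved under pics/ and viewed, and the job is handed in when it is done.

```bash
ls; mkdir -p pics; python3 - <<'E'
from plant import r, gripper_to, inverse_kinematics, vision, models, telemetry
import cv2
print(telemetry.current_t())
for c in ["side","top","wrist"]:
    im=vision.snapshot(c); cv2.imwrite(f"pics/a_{c}.png",im[:,:,::-1]); k=vision.get_calibration(c); print(c,k)
    for n in (["plate","plate_center","plate_frosted_end","rack","mat","spare","cup_plastic","beaker","drop_bottle"] if c!="wrist" else ["plate_center"]):
        print(n,[(round(d["score"],2),[round(float(v),3) for v in d["at"]]) for d in models.mark_of(n,c)])
print(telemetry.current_t())
E
```

```text
pics
0.0
side {'fx': 428.8696672630481, 'fy': 428.8696672630481, 'cx': 318.92435611345707, 'cy': 202.10346920117948, 'position': array([ 0.35368114, -0.45376528,  0.9669461 ]), 'orientation': array([-0.25217376,  0.94036201, -0.22014054,  0.06054605])}
plate [(0.72, [0.763, -0.143, -0.003]), (0.59, [0.385, 0.215, 0.002])]
plate_center [(0.74, [0.544, 0.057, 0.05]), (0.6, [0.383, 0.213, 0.03]), (0.58, [0.758, -0.149, 0.037])]
plate_frosted_end [(0.87, [0.742, -0.095, 0.04]), (0.8, [0.325, 0.212, 0.035]), (0.76, [0.49, 0.052, 0.048])]
rack [(0.93, [0.538, 0.095, 0.003])]
mat [(0.95, [0.527, -0.12, -0.001])]
spare [(0.57, [0.538, 0.132, 0.007])]
cup_plastic [(0.84, [0.668, 0.144, 0.003])]
beaker [(0.63, [0.702, -0.008, 0.001])]
drop_bottle [(0.77, [0.818, -0.056, -0.002])]
top {'fx': 449.2732281861084, 'fy': 449.2732281861084, 'cx': 321.48402622513925, 'cy': 210.58318339937256, 'position': array([0.48038745, 0.01538969, 0.98887352]), 'orientation': array([-0.04076192,  0.71095137, -0.7010535 ,  0.03755809])}
plate [(0.97, [0.757, -0.146, 0.001]), (0.77, [0.383, 0.214, -0.004]), (0.72, [0.536, 0.141, 0.012]), (0.53, [0.546, 0.054, 0.01])]
plate_center [(0.73, [0.543, 0.054, 0.047]), (0.7, [0.761, -0.146, 0.033]), (0.57, [0.39, 0.222, 0.037]), (0.55, [0.528, -0.121, -0.001])]
plate_frosted_end [(0.68, [0.741, -0.096, 0.033]), (0.65, [0.33, 0.212, 0.032]), (0.49, [0.489, 0.048, 0.049])]
rack [(0.58, [0.541, 0.097, 0.003])]
mat [(0.7, [0.528, -0.12, -0.001])]
spare [(0.68, [0.532, 0.135, 0.011])]
cup_plastic [(0.82, [0.665, 0.15, -0.001])]
beaker [(0.86, [0.705, -0.013, 0.001])]
drop_bottle [(0.59, [0.819, -0.061, 0.003])]
wrist {'fx': 283.2746195007905, 'fy': 283.2746195007905, 'cx': 322.61976291702246, 'cy': 197.3546739120799, 'position': array([0.16354187, 0.55662133, 0.38395173]), 'orientation': array([0.11315736, 0.83229908, 0.53766847, 0.07339121])}
plate_center []
1.1
```

View pics/a_side.png

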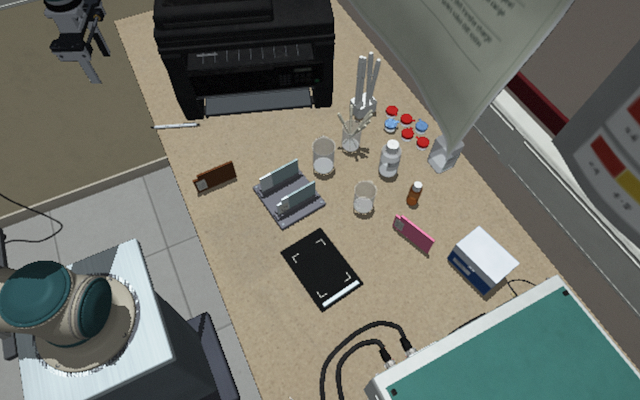

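View pics/a_top.png

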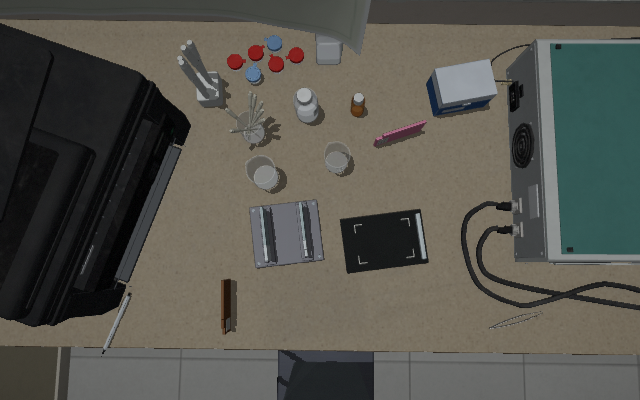

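```bash
python3 - <<'E'
import cv2
a=cv2.imread("pics/a_side.png");b=cv2.imread("pics/a_top.png")
cv2.imwrite("pics/b_side.png",cv2.resize(a[80:230,150:350],None,fx=4,fy=4,interpolation=cv2.INTER_CUBIC))
cv2.imwrite("pics/b_top.png",cv2.resize(b[130:280,190:390],None,fx=4,fy=4,interpolation=cv2.INTER_CUBIC))
E
```

```text
(no output)
```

View pics/b_side.png

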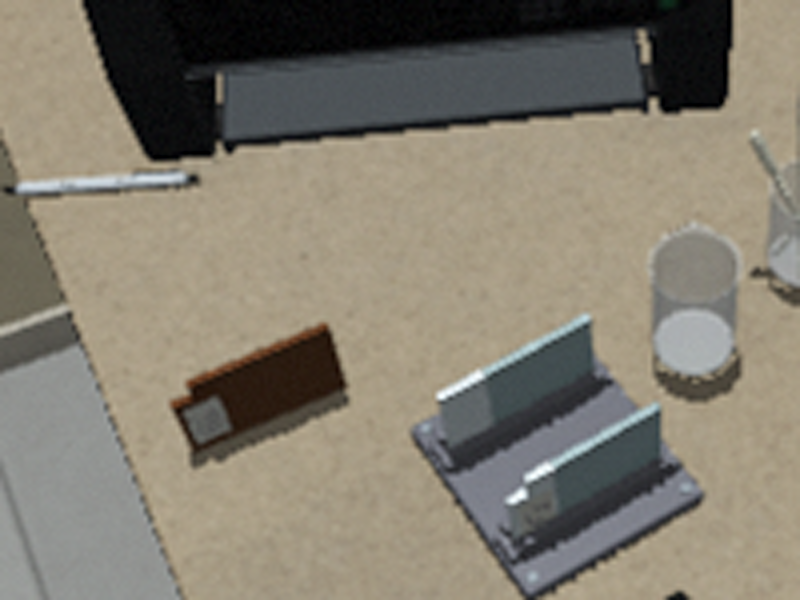

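View pics/b_top.png

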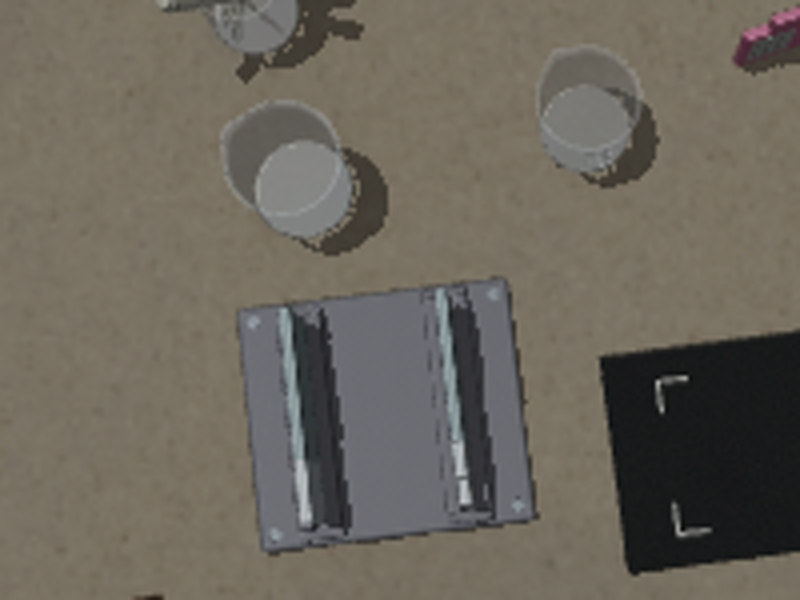

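Candidates for the plate:
- Rack, mat side: side px (296,205), top px (305,230). It has a notch and label at its near end.
- Rack, printer side: side px (279,178), top px (265,235). All its corners are square, so it is the spare.
- Brown look-alike: side px (214,177). Not meant.
- Pink look-alike: side px (413,233). Not meant.

I choose the rack plate nearer the mat. Its frosted end points to the robot (-x) and its label faces -y. Next I'll measure yaw and take a close wrist view.

```bash
cat > h.py <<'E'
from plant import r, gripper_to, inverse_kinematics, vision, models, telemetry
import numpy as np, cv2
from scipy.spatial.transform import Rotation as R
def q(M): x=R.from_matrix(M).as_quat(); return np.array([x[3],x[0],x[1],x[2]])
def Rm(w): return R.from_quat([w[1],w[2],w[3],w[0]])
def ray(k,u,v):
    d=np.array([(u-k["cx"])/k["fx"],(v-k["cy"])/k["fy"],1.]); d=Rm(k["orientation"]).apply(d); return k["position"],d/np.linalg.norm(d)
def onz(k,u,v,z):
    p,d=ray(k,u,v); return p+d*(z-p[2])/d[2]
def tri(obs):
    A=np.zeros((3,3));b=np.zeros(3)
    for k,u,v in obs:
        p,d=ray(k,u,v);P=np.eye(3)-np.outer(d,d);A+=P;b+=P@p
    x=np.linalg.solve(A,b); return x,[np.linalg.norm((np.eye(3)-np.outer(ray(*o)[1],ray(*o)[1]))@(x-ray(*o)[0])) for o in obs]
def proj(k,X):
    c=Rm(k["orientation"]).inv().apply(np.asarray(X)-k["position"]); return np.array([k["fx"]*c[0]/c[2]+k["cx"],k["fy"]*c[1]/c[2]+k["cy"]])
E
python3 - <<'E'
from h import *
T=vision.get_calibration("top");S=vision.get_calibration("side")
np.set_printoptions(precision=4,suppress=True)
for c,k in (("top",T),("side",S)):
  vision.snapshot(c)
  for n,z in (("mat",.004),("rack",.02)):
    d=models.regions_of(n,c)
    m=d[0]["pixels"]; vu=np.argwhere(m)
    P=np.array([onz(k,u,v,z)[:2] for v,u in vu],np.float32)
    rc=cv2.minAreaRect((P*1000).astype(np.float32)); print(c,n,rc)
print("plain top corner",tri([(T,300.25,202.25),(S,315,181.3)]))
for n in [((238,310),(264,550)),((505,278),(537,518))]:
    a,b=[onz(T,190+u/4,130+v/4,.012) for u,v in n]; d=b-a; print(a,b,np.degrees(np.arctan2(d[1],d[0])))
print(Rm(telemetry.current_tool_rot()).as_matrix())
# IK look candidates
a=np.radians(5.5)
px=np.array([-np.cos(a),-np.sin(a),0]); py=np.array([np.sin(a),-np.cos(a),0]) # plate x,y
for s in (1,-1):
    M=np.column_stack([s*py,np.cross([0,0,-1],s*py),[0,0,-1]])
    for z in (.06,.2): print(s,z,inverse_kinematics(np.array([.543,.055,z]),q(M)))
# final poses
mx=np.array([-.1,-1,0]);mx/=np.linalg.norm(mx); fw=np.cross([0,0,1.],mx)
for s in (1,-1):
  for lab in (1,-1):
    for t in (0,15,25,35,42):
      t=np.radians(t); tz=fw*np.cos(t)-np.array([0,0,1])*np.sin(t)
      # plate z=-tz ; plate x= lab*mx ; y=z x x
      y=np.cross(-tz,lab*mx); tx=s*y
      M=np.column_stack([tx,np.cross(tz,tx),tz])
      print(s,lab,round(np.degrees(t)),y.round(2),inverse_kinematics(np.array([.528,-.12,.204])-.01*tz,q(M)))
E
```

```text
top mat ((526.6232299804688, -116.25688171386719), (120.74681854248047, 179.95738220214844), 8.130358695983887)
top rack ((539.1556396484375, 96.96277618408203), (134.92312622070312, 149.37132263183594), 7.532469272613525)
side mat ((527.0101318359375, -116.3231430053711), (121.41271209716797, 183.92274475097656), 8.720394134521484)
side rack ((536.693359375, 88.39248657226562), (134.24588012695312, 150.9795684814453), 7.553287029266357)
plain top corner (array([0.6001, 0.0633, 0.0787]), [np.float64(0.0020306442347031066), np.float64(0.0020306442347031812)])
[0.5937 0.1784 0.012 ] [0.4635 0.1602 0.012 ] -172.03838138217642
[0.6134 0.0324 0.012 ] [0.4828 0.0131 0.012 ] -171.58431889253856
[[ 0.4103  0.9119  0.0001]
 [ 0.9119 -0.4103  0.0001]
 [ 0.0001  0.     -1.    ]]
1 0.06 [-0.0266  0.383   1.8133 -0.      0.9453  1.4482]
1 0.2 [-0.0266  0.2512  1.6176 -0.      1.2727  1.4482]
-1 0.06 [-0.0266  0.383   1.8133 -0.      0.9453 -1.6933]
-1 0.2 [-0.0266  0.2512  1.6176 -0.      1.2727 -1.6933]
1 1 0 [0. 0. 1.] None
1 1 15 [ 0.26 -0.03  0.97] None
1 1 25 [ 0.42 -0.04  0.91] None
1 1 35 
[... 282 characters left out ...]
]
1 -1 35 [-0.57  0.06 -0.82] [-0.6769 -0.027   2.4092  1.7971  0.4765  0.9598]
1 -1 42 [-0.67  0.07 -0.74] [-0.6159 -0.0526  2.299   1.2597  0.3956  1.5431]
-1 1 0 [0. 0. 1.] None
-1 1 15 [ 0.26 -0.03  0.97] None
-1 1 25 [ 0.42 -0.04  0.91] [-0.7665  0.0882  2.5736  2.2326  0.7903  0.4135]
-1 1 35 [ 0.57 -0.06  0.82] [-0.6769 -0.027   2.4092  1.7971  0.4765  0.9598]
-1 1 42 [ 0.67 -0.07  0.74] [-0.6159 -0.0526  2.299   1.2597  0.3956  1.5431]
-1 -1 0 [ 0. -0. -1.] None
-1 -1 15 [-0.26  0.03 -0.97] None
-1 -1 25 [-0.42  0.04 -0.91] None
-1 -1 35 [-0.57  0.06 -0.82] [-0.6769 -0.027   2.4092  1.7971  0.4765 -2.1818]
-1 -1 42 [-0.67  0.07 -0.74] [-0.6159 -0.0526  2.299   1.2597  0.3956 -1.5985]
```

```bash
cat >> h.py <<'E'
a=np.radians(8.0)
PX=np.array([-np.cos(a),-np.sin(a),0]); PY=np.array([np.sin(a),-np.cos(a),0]); PZ=np.array([0,0,1.])
s=-1
MG=np.column_stack([s*PY,np.cross(-PZ,s*PY),-PZ])
am=np.radians(8.2); MX=np.array([np.sin(am),-np.cos(am),0]); FW=np.cross(PZ,MX); MC=np.array([.527,-.118,0])
def pose(lab,t,z=.204,d=.013,az=0):
    t=np.radians(t); Q=R.from_rotvec([0,0,np.radians(az)]); tz=Q.apply(FW)*np.cos(t)-PZ*np.sin(t)
    y=np.cross(-tz,lab*Q.apply(MX)); tx=s*y
    return MC+[0,0,z]-d*tz, np.column_stack([tx,np.cross(tz,tx),tz])
E
python3 - <<'E'
from h import *
np.set_printoptions(precision=3,suppress=True)
for z in (.204,.215):
  for lab in (1,-1):
    for t in (15,20,25,28,31,35):
      p,M=pose(lab,t,z); print(z,lab,t,inverse_kinematics(p,q(M)))
for az in (-20,20,-40,40,-60):
    for t in (20,28): p,M=pose(-1,t,.204,az=az); print("back",az,t,inverse_kinematics(p,q(M)))
gripper_to(.04,10)
r.move_l(np.array([.2,.42,.40]),vel=.3)
r.move_to(np.array([.545,.056,.2]),q(MG))
for i in range(1):
    K=vision.get_calibration("wrist"); im=vision.snapshot("wrist"); cv2.imwrite("pics/c_wrist.png",im[:,:,::-1])
    import pickle; pickle.dump(K,open("k1.pkl","wb"))
    for n in ("plate_center","plate_frosted_end"): print(n,[(round(d["score"],2),np.array(d["at"])) for d in models.mark_of(n,"wrist")])
print(telemetry.current_ee_pos(),telemetry.current_t(),telemetry.current_opening())
X=np.array([.545,.056,.012])
for l,h in ((-55,70),(41,70),(41,56),(55,56)): print(l,h,proj(K,X+PX*l/1000+PZ*h/1000))
E
```

```text
0.204 1 15 [-1.097  0.355  2.625  1.856  1.26   0.16 ]
0.204 1 20 [-1.056  0.232  2.558  1.798  1.117  0.365]
0.204 1 25 [-1.007  0.139  2.49   1.709  0.989  0.566]
0.204 1 28 [-0.974  0.096  2.448  1.64   0.92   0.69 ]
0.204 1 31 [-0.94   0.061  2.406  1.56   0.859  0.817]
0.204 1 35 [-0.891  0.026  2.35   1.435  0.79   0.995]
0.204 -1 15 None
0.204 -1 20 None
0.204 -1 25 [-1.007  0.139  2.49   1.709  0.989 -2.575]
0.204 -1 28 [-0.974  0.096  2.448  1.64   0.92  -2.452]
0.204 -1 31 [-0.94   0.061  2.406  1.56   0.859 -2.325]
0.204 -1 35 [-0.891  0.026  2.35   1.435  0.79  -2.147]
0.215 1 15 [-1.097  0.308  2.607  1.836  1.242  0.226]
0.215 1 20 [-1.056  0.193  2.539  1.77   1.105  0.428]
0.215 1 25 [-1.007  0.107  2.47   1.675  0.982  0.628]
0.215 1 28 [-0.974  0.067  2.428  1.603  0.918  0.75 ]
0.215 1 31 [-0.94   0.034  2.387  1.521  0.86   0.877]
0.215 1 35 [-0.891  0.003  2.33   1.394  0.797  1.054]
0.215 -1 15 None
0.215 -1 20 None
0.215 -1 25 [-1.007  0.107  2.47   1.675  0.982 -2.514]
0.215 -1 28 [-0.974  0.067  2.428  1.603  0.918 -2.391]
0.215 -1 31 [-0.94   0.034  2.387  1.521  0.86  -2.265]
0.215 -1 35 [-0.891  0.003  2.33   1.394  0.797 -2.088]
back -20 20 None
back -20 28 None
back 20 20 [-1.125  0.329  2.318  1.36   1.287 -2.625]
back 20 28 [-1.064  0.227  2.25   1.264  1.184 -2.413]
back -40 20 None
back -40 28 [-0.047  0.086  2.461  3.994  0.607  2.643]
back 40 20 [-1.068  0.443  2.052  1.097  1.486 -2.534]
back 40 28 [-1.025  0.36   2.012  1.027  1.412 -2.401]
back -60 20 None
back -60 28 None
plate_center [(0.81, array([ 0.756, -0.144,  0.035])), (0.59, array([0.385, 0.216, 0.036]))]
plate_frosted_end [(0.86, array([0.489, 0.048, 0.05 ]))]
[0.545 0.057 0.2  ] 5.275 0.04003761435060444
-55 70 [321.365 251.205]
41 70 [321.238 159.907]
41 56 [321.284 157.955]
55 56 [321.265 143.859]
```

View pics/c_wrist.png

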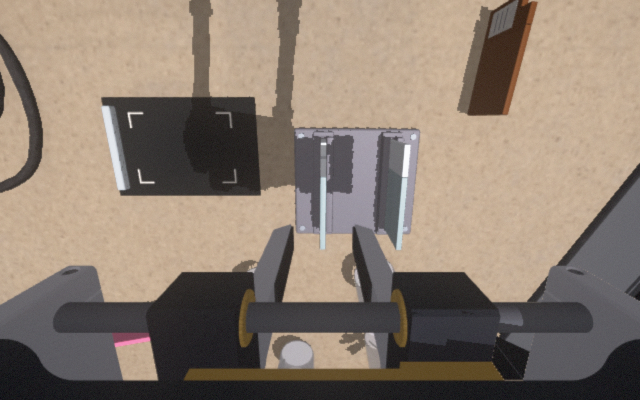

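```bash
python3 - <<'E'
import cv2
b=cv2.imread("pics/c_wrist.png")
cv2.imwrite("pics/d_w.png",cv2.resize(b[120:260,280:430],None,fx=4,fy=4,interpolation=cv2.INTER_NEAREST))
E
```

```text
(no output)
```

View pics/d_w.png

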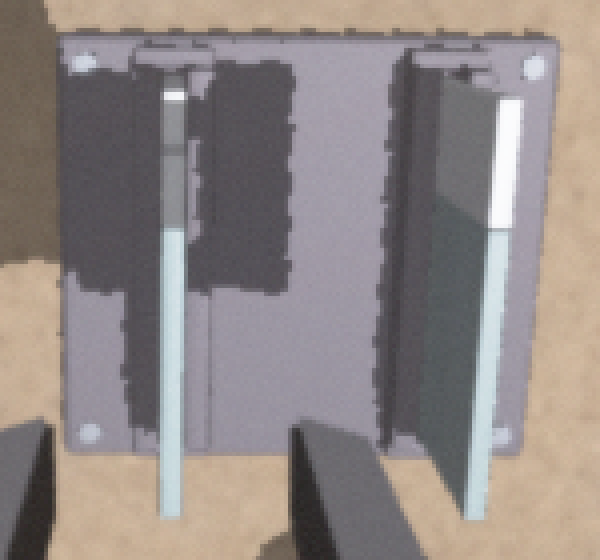

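The close crop shows the notch step at the frosted end of the left-hand plate, wrist px (323,158). The right-hand plate at px (406,145) has square corners. The plate's edge sits about 1.5 px off my prediction and its scale matches a 0.082 m top. I'll correct for the offset and grasp.

```bash
sed -i 's/^a=np.radians(8.0)/a=np.radians(7.5)/' h.py; python3 - <<'E'
from h import *
np.set_printoptions(precision=4,suppress=True)
g=np.array([.5437,.0575,.06])
r.move_l(g+[0,0,.06],rot=q(MG),vel=.12)
print(r.move_l(g,vel=.1,guard=8), telemetry.current_ee_pos(),telemetry.current_wrist_force())
gripper_to(.0,25)
print("open",telemetry.current_opening(),telemetry.current_wrist_force(),telemetry.current_t())
K=vision.get_calibration("wrist");im=vision.snapshot("wrist"); cv2.imwrite("pics/e_wrist.png",im[:,:,::-1])
im=vision.snapshot("side"); cv2.imwrite("pics/e_side.png",cv2.resize(im[80:280,150:450],None,fx=2.6,fy=2.6)[:,:,::-1])
E
```

```text
False [0.5443 0.0575 0.0605] [ 0.4504  0.0733 -0.0338]
open 0.006077512155794561 [-0.3632 -0.1978  1.0833] 7.4667
```

View pics/e_side.png

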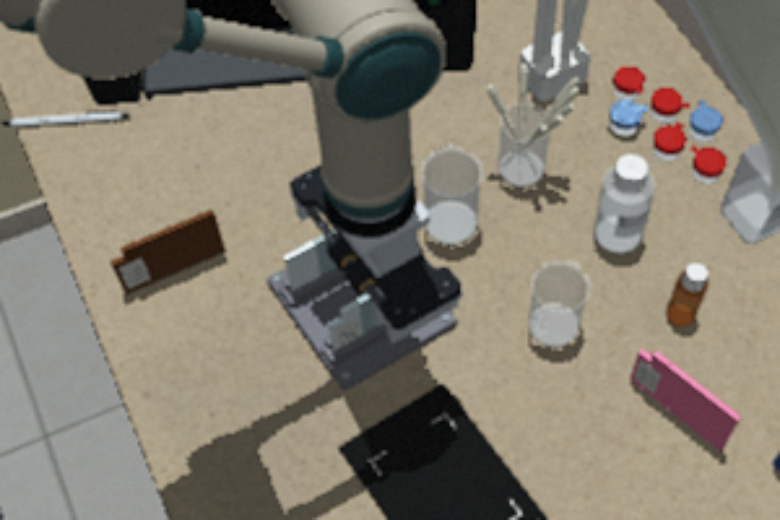

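View pics/e_wrist.png

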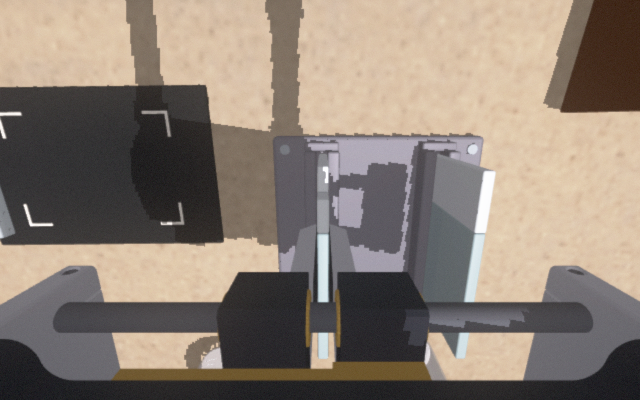

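```bash
python3 - <<'E'
from h import *
np.set_printoptions(precision=4,suppress=True)
p0=telemetry.current_ee_pos()
r.move_l(np.array([p0[0],p0[1],.16]),vel=.08)
r.move_l(np.array([.5,-.03,.30]),vel=.15)
print(telemetry.current_opening(),telemetry.current_wrist_force(),telemetry.current_t())
p,M=pose(-1,27,.21)
try:
    r.move_l(p,rot=q(M),vel=.06); print("line ok")
except r.PlanningError as e: print("ERR",e, inverse_kinematics(p,q(M)))
print(telemetry.current_joints(),telemetry.current_ee_pos(),p,telemetry.current_opening(),telemetry.current_wrist_force(),telemetry.current_t())
for c in ("top","side"):
    im=vision.snapshot(c); cv2.imwrite(f"pics/f_{c}.png",im[:,:,::-1])
E
```

```text
0.005835475118365616 [ 0.9282 -0.1573 -1.6668] 10.2583
line ok
[-0.9855  0.0919  2.4504  1.6443  0.9395 -2.4597] [ 0.5157 -0.1201  0.2162] [ 0.5155 -0.1197  0.2159] 0.0059438113587377585 [-0.6387  0.8988 -1.6694] 12.475
```

View pics/f_top.png

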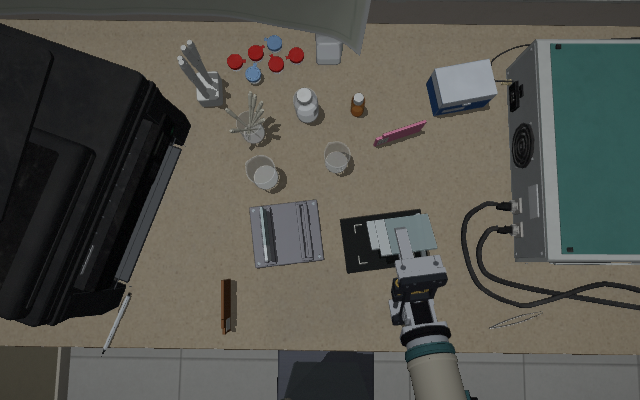

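View pics/f_side.png

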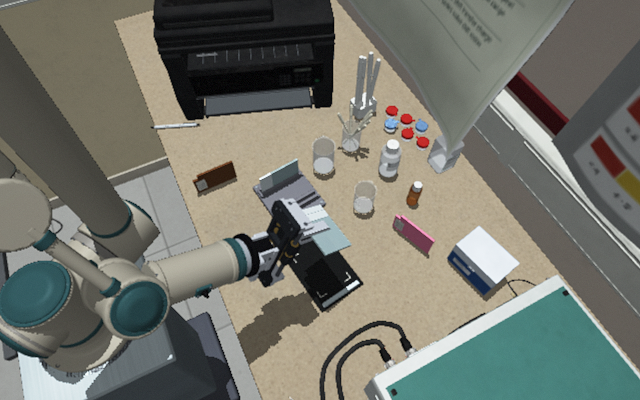

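```bash
python3 - <<'E'
from h import *
np.set_printoptions(precision=4,suppress=True)
r.hold(1.6)
im=vision.snapshot("top"); T=vision.get_calibration("top")
print("center",[(round(d["score"],2),np.array(d["at"])) for d in models.mark_of("plate_center","top")])
print("end",[(round(d["score"],2),np.array(d["at"])) for d in models.mark_of("plate_frosted_end","top")])
C=[onz(T,u,v,.004) for u,v in ((340,218),(422,209),(428,262),(347,272))]; print(np.mean(C,0))
z=cv2.resize(im[190:290,320:460],None,fx=5,fy=5,interpolation=cv2.INTER_CUBIC)[:,:,::-1].copy()
P=telemetry.current_ee_pos(); M=Rm(telemetry.current_tool_rot()).as_matrix()
c=P+.013*M[:,2]; py=-M[:,0]; pz=-M[:,2]; px=np.cross(py,pz); print("c",c,"px",px,"py",py)
for l,h in ((-55,-35),(55,-35),(55,35),(-55,35),(41,21),(0,0)):
    u=proj(T,c+px*l/1e3+pz*h/1e3); cv2.circle(z,tuple(int(t) for t in (u-[320,190])*5),4,(0,0,255),1)
cv2.imwrite("pics/g_top.png",z); print(telemetry.current_t(), telemetry.current_dq())
E
```

```text
center [(0.93, array([ 0.7571, -0.1456,  0.0311])), (0.65, array([0.3897, 0.2183, 0.0348])), (0.6, array([ 0.5265, -0.1232,  0.2119]))]
end [(0.87, array([ 0.7408, -0.096 ,  0.0351])), (0.86, array([ 0.5198, -0.0637,  0.2073])), (0.59, array([0.3301, 0.2133, 0.0336]))]
[ 0.5269 -0.1177  0.004 ]
c [ 0.527 -0.118  0.21 ] px [-0.1426  0.9898 -0.0001] py [-0.4493 -0.0648 -0.891 ]
14.325 [-0.0013 -0.0012  0.0003  0.0008 -0.0001 -0.0012]
```

View pics/g_top.png

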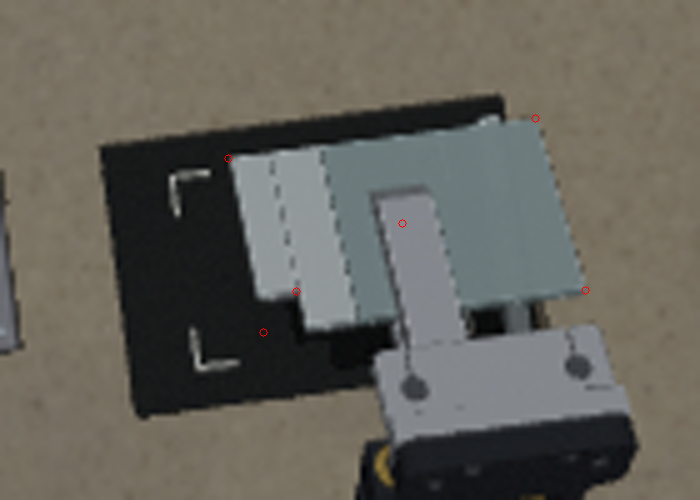

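```bash
python3 - <<'E'
from h import *
np.set_printoptions(precision=4,suppress=True)
j=np.array(telemetry.current_joints())
for k in (1,2,3):
    jj=j.copy(); jj[5]+=np.pi*k/3; r.movej(jj)
p,M=pose(1,22,.206)
r.move_l(p,rot=q(M),vel=.02)
r.hold(.5)
im=vision.snapshot("top"); T=vision.get_calibration("top"); cv2.imwrite("pics/h_top.png",im[:,:,::-1])
print("center",[(round(d["score"],2),np.array(d["at"])) for d in models.mark_of("plate_center","top")])
print("end",[(round(d["score"],2),np.array(d["at"])) for d in models.mark_of("plate_frosted_end","top")])
z=cv2.resize(im[190:290,320:460],None,fx=5,fy=5,interpolation=cv2.INTER_CUBIC)[:,:,::-1].copy()
P=telemetry.current_ee_pos(); M=Rm(telemetry.current_tool_rot()).as_matrix()
c=P+.013*M[:,2]; py=-M[:,0]; pz=-M[:,2]; px=np.cross(py,pz); print("c",c,"px",px,"py",py)
for l,h in ((-55,-35),(55,-35),(55,35),(-55,35),(41,21),(0,0)):
    u=proj(T,c+px*l/1e3+pz*h/1e3); cv2.circle(z,tuple(int(t) for t in (u-[320,190])*5),4,(0,0,255),1)
cv2.imwrite("pics/i_top.png",z)
im=vision.snapshot("side"); cv2.imwrite("pics/i_side.png",cv2.resize(im[150:330,180:440],None,fx=3,fy=3)[:,:,::-1])
print(telemetry.current_t(), telemetry.current_opening(),telemetry.current_wrist_force(),telemetry.current_joints())
E
```

```text
center [(0.79, array([ 0.7615, -0.1453,  0.031 ])), (0.63, array([ 0.5261, -0.1184,  0.2063])), (0.6, array([0.3931, 0.2195, 0.0379]))]
end [(0.95, array([ 0.5362, -0.1733,  0.2057])), (0.75, array([0.3282, 0.2148, 0.0321])), (0.66, array([ 0.7404, -0.0957,  0.0352]))]
c [ 0.527  -0.118   0.2061] px [ 0.1427 -0.9898  0.0002] py [0.3707 0.0536 0.9272]
18.375 0.005945170785873891 [-0.4682  0.1304 -0.896 ] [-1.0374  0.1848  2.5274  1.7607  1.0616  0.4565]
```

View pics/i_top.png

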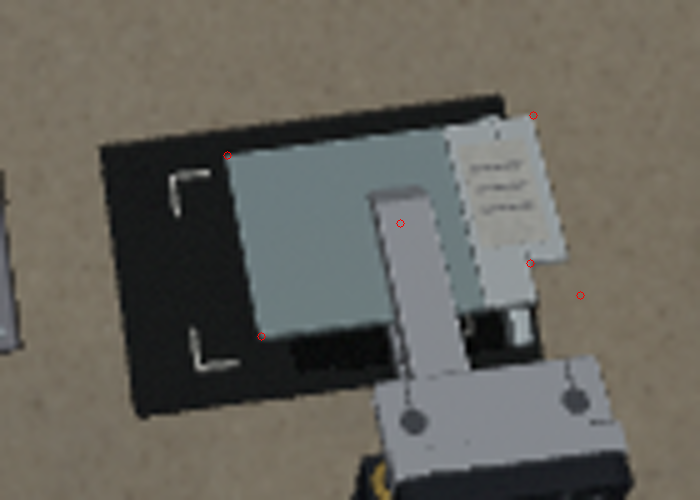

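View pics/i_side.png

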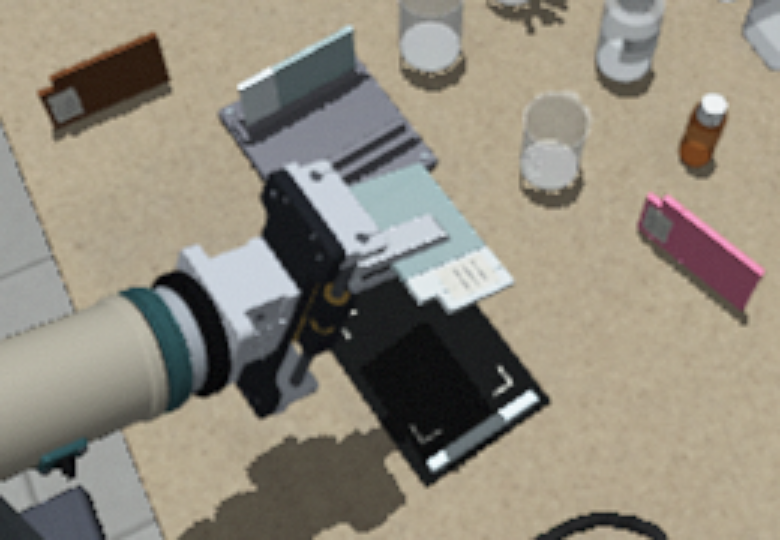

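The top view shows the label facing up at px (420,228), with the notched frosted end towards the bar. The corners match the prediction to about 1 px.

```bash
python3 - <<'E'
from h import *
r.hold(1.3); print(telemetry.current_t(),telemetry.current_opening(),abs(telemetry.current_dq()).max()); r.sign_off()
E
```

```text
19.675 0.0057994872264586 0.0017521327998081034
the job is handed in; nothing more can be done
```

I took the notched plate from the mat-side slot and held it over the mat, back up first and then label up. I handed the job in at 19.7 s with the plate still gripped.

- **Back shown:** the plain back faced up, 27° from flat, with the centre at z = 0.21 m. I held it still there for 1.6 s.
- **Label shown:** I then turned the plate half a turn about the tool axis. The label faces up, 22° from flat. From the arm's pose, the centre is at (0.527, -0.118, 0.206), about 20 cm above the mat's centre, with the frosted end towards the bar.

**Last checks:**
- The top view matched the predicted plate corners to about 1 px, and the network's centre, (0.526, -0.118, 0.206), was within 1 mm.
- The fingers held steady at about 5.8–5.9 mm on the 6 mm plate.
- The spare plate and the bystanders in the last views looked undisturbed.
- No check failed. The mat-centre estimates differed by about 4 mm in y, and I used a value between them. The networks also kept reporting the brown and pink look-alikes as the plate, and I ignored those.

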